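# Tip a binding frame into the alignment jig and push it home

## Robot

A 6-joint arm with a two-finger parallel gripper is mounted at the origin on the work surface. World frame = base frame: x ahead of the robot, y to its left, z up, the work surface at z = 0. Lengths are in m, angles in rad, forces in N, time in s.
With the tool pointing down it reaches from about 0.375 to 0.9 m from the base axis. Payload 3.1 kg.
Tool frame: the origin (TCP) lies midway between the tips of the shut fingers; the grasp point (between the pads) lies 19 mm behind it (bot.grasp_offset is the distance from the TCP to the grasp point, in m); z points along the fingers, y is the direction in which the jaws open and shut (so a half turn about z gives the same grasp; the last joint's range is limited). The gripper opens to 85 mm and grips with 20 to 120 N. Pads are 22 mm wide; open, the fingers measure 114 mm over their backs; the gripper's body (76 mm by 85 mm) begins 54 mm behind the grasp point. The pads swing forward as they close: fully open they stand 13 mm farther back than shut.
Start: joints at [-1.357, 0.527, 1.433, -0, 1.181, -0.178], TCP at [0.239, -0.578, 0.231] pointing down, gripper open.
Joint ranges: [-3.08, 3.08], [-0.75, 2.2], [0.22, 2.44], [-1.43, 4.57], [0, 2.65], [-2.85, 2.85]. Speed limits (rad/s): [2.79, 2.79, 3.14, 3.14, 3.14, 3.14].

## Interface

Orientations are given as a unit quaternion [w, x, y, z].
In Python, from station import bot gives the robot as it stands.
- The arm moves only by the shell command python3 -m crank 'ROWS'. ROWS is a JSON object of lists of equal length, an entry for each row: "translation": the shift along the tool's x, y, z in mm, a list of three; "turn": the turn about the tool's z in rad; "fingers": the finger opening in mm, from 0 to 85.4. In form: {"translation": [[dx, dy, dz], ...], "turn": [turn, ...], "fingers": [fingers, ...]}. A call has 1 to 5 rows; each row is the pose to reach, as a shift and turn from the pose commanded when the call began, along the tool's axes at that moment; what a row does not reach only later rows make up. A row lasts 1/12 s, in which the tool goes at most 41.7 mm and 7.16 degrees, less where a joint would pass 70% of its speed; a pose out of reach is approached as far as the arm can. A call with a gripper value outside its range is refused whole. The fingers move at their own pace and stop on an object; the grip force is fixed at half the most. Time passes only in rows, so rows that repeat a pose let the fingers close. It gives the time, the measured TCP pose, the force and the opening at its end, in the units of the state.
- bot.observe(): the state, without advancing time (a new reading comes with each control period).
- bot.get_image(name): name is "scene" or "top"; returns (picture, depth): 384x512x3 uint8, blue, green, red; 384x512 float32, m along the optical axis (not along the pixel's ray), 0 where there is no reading.
- bot.get_calibration(name): a dict with "fx", "fy", "cx", "cy" (pixels), "world_from_camera" (4x4, takes a point from camera to world coordinates). Camera axes: x right, y up, looking along -z (the intrinsics and any distortion apply to the point x, -y, -z); pixel columns grow to the right and rows downward; lengths in m; the calibration is good to about 2 mm. A picture is of the moment at which its call begins. get_calibration takes no time and is no camera call.
- bot.sign_off(): hands the job in, once; it reports no verdict.
The state is a dict: "time_s": time; "q": joint angles; "joint_velocities": joint speeds; "joint_torque": joint torques, N m; "eef_pos": TCP position; "tcp_rot": TCP orientation; "force": force on the tool from outside, world axes, zero at the start; "wrist_torque": the same for the moment, N m; "width": opening from 0.0 (shut) to 1.0 (fully open).
Only numpy, scipy, OpenCV 4.12 (cv2) and the standard library are available. Lean on these libraries where they do the work, as an engineer would, in place of code of your own. Each camera call takes 0.05 s, during which the arm holds its last target. There are 200 camera calls.

## Task

A square metal binding frame stands on edge on the bed of the brass alignment jig, leaning back against the jig's two backrest bars. Push it from behind so that it tips over and lies flat on the bed, and push it along the bed until it sits snug and square against the end stop. Only push it, do not pick it up, and leave the press, its lever, the stack of frames and the weight as they are.

Things in the scene. Friction and masses are not known exactly. Their poses are not given: they have to be found in the camera images.
- jig: Brass alignment jig with a flat cork-lined bed, fixed on a slate slab whose top is at z = 20 mm. 212 mm long (its x), 145 mm wide (its y). Origin: centre of its underside; z up; +x is the way the frame tips, from backrest to end stop. Bed 10 mm above the origin. Side lips at y = +-58.5 mm, 6 mm high, from x = -44 mm to the stop.
- jig_stop (a point): Middle of the end stop's inner face, at bed level (jig x = +95 mm). The stop is a bar across the bed, 14 mm high, 12 mm thick. Axes as the jig's.
- jig_rest (a point): Point at bed level, jig x = -55 mm, y = 0, midway between the feet of the two backrest bars, in the plane of their front faces. The bars are 14 mm wide, centred at y = +-46 mm (78 mm clear between them), 52 mm high, leaning back 15 degrees towards jig -x. Between and behind them the jig's floor is level with the bed or lower, back to jig x = -105 mm. Axes as the jig's.
- frame_center (a point): Centre of the loose aluminium binding frame, 110 x 110 x 12 mm, bars 20 mm wide round a 70 mm opening, 0.14 to 0.28 kg. z through its thickness, x along an edge. Start: on edge, leaning back 15 degrees, x up, z backwards, top edge 109 mm above the bed. Topples by itself past 6 degrees forward of vertical; then z is up, about 28 mm from the stop. Home: centre at jig x = 40 mm, 6 mm above the bed.
- stack: Loose stack of three more such frames lying flat, 36 mm high, 110 mm square, not to be disturbed. Origin: centre of its underside.
- weight: Loose round pewter weight with a knob, 60 mm across, 68 mm high, not to be disturbed. Origin: centre of its underside.
- press: Cast-iron hand press, fixed: base 170 x 200 mm, about 250 mm high, its lever reaching about 220 mm in front (its -x) and 320 mm high, a cover glass under its platen. Not to be touched. Origin: centre of its underside.
- press_lever (a joint): Lever of the press, rad, stiff; 0 as it stands, rises or sinks when pushed. To be left as it is.

How it is judged:
At the end, for the whole second after the job is handed in: The frame lies flat on the jig's bed (tilt under 0.05 rad, centre less than 9 mm above the bed), between the side lips (within 6 mm of the middle), within 3 mm of the end stop and square to it within 0.04 rad (x of frame_center in the frame of jig between 0.037 and 0.043 m and y of frame_center in the frame of jig between -0.006 and 0.006 m and z of frame_center in the frame of jig below 0.019 m and angle between frame_center's own z axis and vertical below 0.05 rad and angle between the x axis of frame_center and the x axis of jig, either way round below 0.04 rad); the robot touches nothing.
It fails at once if the frame is lifted off the jig (height (world z) of frame_center above 0.105 m or (angle between frame_center's own z axis and vertical below 0.5 rad and height (world z) of frame_center above 0.075 m)).
It fails at once if the stack of frames is disturbed (distance of stack from where it was at the start of the episode above 0.015 m).
It fails at once if the weight is disturbed (distance of weight from where it was at the start of the episode above 0.015 m).
It fails at once if the press is struck (contact force between press and the arm above 3 N or contact force between press and the fingers above 3 N).
It fails at once if the press lever is moved (value of joint press_lever above 0.08 rad or value of joint press_lever below -0.08 rad).
It also fails if it takes over 45 s, if anything falls off the work surface, if the arm or the gripper's body presses on something with over 40 N, if the wrist force passes 120 N, or if a joint passes its speed limit or range.

## Working session

There is one attempt and no reset: what is moved stays moved. The work goes in short steps, Python scripts to look and compute and a shell command to move; the robot and the scene stay as the last step left them, time stands still between calls to the robot, and variables do not carry over. Pictures are saved under pics/ and viewed, about 8 in all and at most 12, crops included, and the job is handed in when it is done.

```bash
mkdir -p pics; cat > h.py <<'E'
import numpy as np, cv2
from station import bot
def grab(n,tag):
    im,d=bot.get_image(n); im=np.array(im); cv2.imwrite(f'pics/{tag}.png',im); np.save(f'pics/{tag}.npy',d); return im,d
def pts(n,d):
    c=bot.get_calibration(n); v,u=np.mgrid[:d.shape[0],:d.shape[1]]
    P=np.stack([(u-c['cx'])/c['fx']*d,-(v-c['cy'])/c['fy']*d,-d,np.ones_like(d)],-1)
    return (P@np.array(c['world_from_camera']).T)[...,:3]
E
python3 - <<'E'
from h import *
for n in('scene','top'):
    grab(n,n+'0'); c=bot.get_calibration(n); print({k:np.round(np.array(v),3).tolist() if not isinstance(v,str) else v for k,v in c.items()})
print(bot.observe())
E
```

```text
{'fx': 367.912, 'fy': 367.912, 'cx': 252.144, 'cy': 194.894, 'world_from_camera': [[-0.246, -0.785, 0.569, 1.265], [0.969, -0.196, 0.148, 0.154], [-0.005, 0.588, 0.809, 1.212], [0.0, 0.0, 0.0, 1.0]]}
{'fx': 427.394, 'fy': 427.394, 'cx': 252.096, 'cy': 193.038, 'world_from_camera': [[-0.009, 0.995, -0.095, 0.399], [-1.0, -0.011, -0.017, -0.037], [-0.018, 0.095, 0.995, 1.467], [0.0, 0.0, 0.0, 1.0]]}
{'time_s': 0.1, 'q': array([-1.35751957e+00,  5.28371212e-01,  1.43376117e+00, -1.38298069e-05,
        1.18137878e+00, -1.78491981e-01]), 'joint_velocities': array([-2.70632493e-04, -4.32392926e-03, -3.03234898e-03,  2.57699508e-04,
       -5.05332499e-05,  9.21522345e-04]), 'joint_torque': array([-3.16624946e-04, -4.43305099e+01, -1.78586340e+01, -3.19771079e-04,
        3.91119771e-03,  1.14691292e-05]), 'eef_pos': array([ 0.23853265, -0.57700967,  0.23043682]), 'tcp_rot': array([-9.58999264e-04,  9.80874962e-01,  1.94636557e-01, -2.30766012e-05]), 'force': array([ 0.55726754,  0.51772141, -0.56425371]), 'wrist_torque': array([-0.01172773,  0.00333324,  0.01438448]), 'width': 0.9995495029234016}
```

View pics/top0.png

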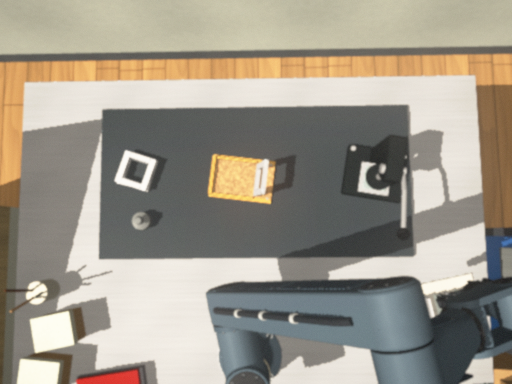

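View pics/scene0.png

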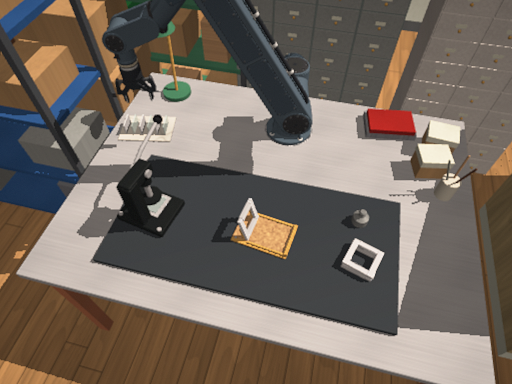

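The top view shows the jig at pixel columns 208-275, rows 153-204. The stop is at the left (world +y) and the frame stands at about (262,177). The press is at (378,172) with its lever at about (405,190), the stack is at (136,170), and the weight is at (142,220). Next I measure positions.

```bash
python3 - <<'E'
from h import *
im=cv2.imread('pics/top0.png'); d=np.load('pics/top0.npy'); P=pts('top',d)
hsv=cv2.cvtColor(im,cv2.COLOR_BGR2HSV)
m=((hsv[...,0]>10)&(hsv[...,0]<30)&(hsv[...,1]>110)&(hsv[...,2]>80)).astype(np.uint8)
R=np.zeros_like(m); R[140:215,195:300]=1; m*=R
print('z hist cork',np.percentile(P[...,2][m>0],[5,25,50,75,95]))
q=P[m>0]; low=q[(q[:,2]<.034)]
r=cv2.minAreaRect((low[:,:2]*1000).astype(np.float32)); print('low rect mm',r, cv2.boxPoints(r).round(0).tolist())
r=cv2.minAreaRect((q[:,:2]*1000).astype(np.float32)); print('all rect',r)
w=(P[...,2]>.05)&(R>0); f=P[w]; print('frame',w.sum(),f.min(0),f.max(0))
t=f[f[:,2]>.12]; 
if len(t): print('top edge',len(t),t.mean(0),cv2.minAreaRect((t[:,:2]*1000).astype(np.float32)),np.percentile(t[:,2],[5,50,95]))
w=(P[...,2]>.05);w[:, :320]=0;w[260:]=0; w[:125]=0; w[:,430:]=0; f=P[w];print('press',f.min(0),f.max(0))
l=f[f[:,2]>.2];print(l.min(0),l.max(0))
big=cv2.resize(im[135:225,190:300],None,fx=7,fy=6,interpolation=cv2.INTER_CUBIC);cv2.imwrite('pics/c1.png',big)
# scene camera
im=cv2.imread('pics/scene0.png'); d=np.load('pics/scene0.npy'); S=pts('scene',d)
k=np.zeros(d.shape,bool);k[195:260,225:305]=1
for nm,mm in(('frame hi',k&(S[...,2]>.06)),('top',k&(S[...,2]>.125)),('bed',k&(abs(S[...,2]-.03)<.005))):
    f=S[mm]; print(nm,len(f)); 
    if len(f): print(f.min(0),f.max(0),cv2.minAreaRect((f[:,:2]*1000).astype(np.float32)))
k[:]=0;k[100:240,90:190]=1; f=S[k&(S[...,2]>.2)&(S[...,2]<.4)];print('lever',f.min(0),f.max(0))
E
```

```text
z hist cork [0.02245064 0.02705198 0.02963319 0.03263291 0.04212498]
low rect mm ((587.6202392578125, 24.469688415527344), (220.98345947265625, 150.21240234375), 82.94255065917969) [[500.0, -76.0], [649.0, -94.0], [676.0, 125.0], [527.0, 143.0]]
all rect ((535.4072875976562, 30.718719482421875), (220.8195343017578, 255.174560546875), 83.10869598388672)
frame 344 [ 0.39865023 -0.06581196  0.05004861] [ 0.63271917 -0.01968864  1.46653353]
top edge 217 [ 0.5473947  -0.05102252  0.34989819] ((514.7092895507812, -46.395381927490234), (17.116640090942383, 232.61717224121094), 83.31039428710938) [0.12422279 0.13726729 1.46653353]
press [ 0.37880621 -0.53069658  0.05000409] [ 0.69193756 -0.03747103  1.46653353]
[ 0.37880621 -0.46112502  0.20049632] [ 0.67756623 -0.03747103  1.46653353]
frame hi 320
[ 0.52419153 -0.0642059   0.06016257] [1.26530518 0.15375963 1.21228929] ((900.0107421875, 33.923004150390625), (766.4014282226562, 61.90422439575195), 13.544428825378418)
top 163
[ 0.5247222  -0.0642059   0.12510544] [1.26530518 0.15375963 1.21228929] ((900.6185302734375, 33.119911193847656), (766.6810302734375, 49.00300216674805), 14.647282600402832)
bed 1520
[ 0.39445913 -0.16412543  0.02500866] [0.7192656  0.17526121 0.03499825] ((555.733642578125, 18.14227294921875), (280.6608581542969, 312.1397399902344), 14.257612228393555)
lever [ 0.25534963 -0.62798407  0.20054427] [ 0.68208979 -0.38110823  0.33815059]
```

View pics/c1.png

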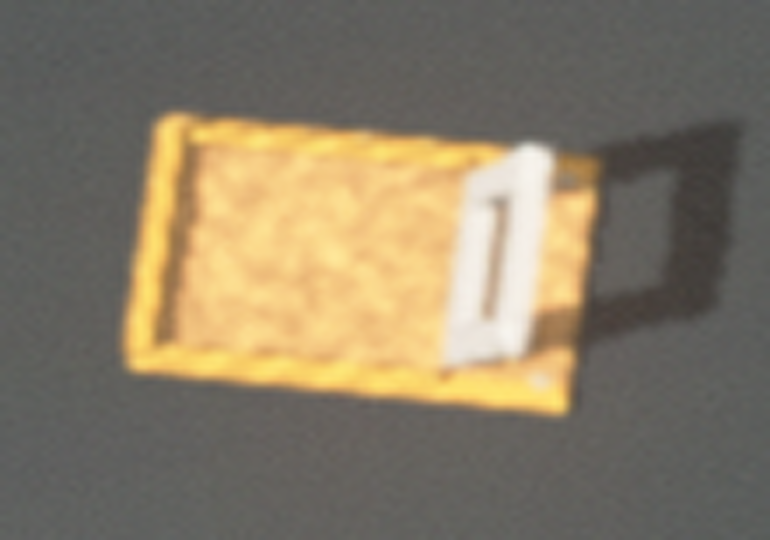

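The crop shows the jig with the stop at its left and the frame leaning right, with its top edge at about (540,250) in the crop. From the depth points the jig centre is about (0.588, 0.0245) with yaw about 83°. The frame top is at about y = -0.052, and the press top and lever reach about z = 0.34. I will raise above that, turn the tool by -1.056 so that tool x is jig x, and set the fingers to 40 mm.

```bash
python3 -m crank '{"translation":[[0,0,-40],[0,0,-80],[0,0,-120],[0,0,-160],[0,0,-200]],"turn":[0,0,0,0,0],"fingers":[40,40,40,40,40]}'
python3 -m crank '{"translation":[[0,0,-10],[0,0,-20],[0,0,-20],[0,0,-20],[0,0,-20]],"turn":[-0.12,-0.24,-0.36,-0.48,-0.6],"fingers":[40,40,40,40,40]}'
python3 -m crank '{"translation":[[0,0,0],[0,0,0],[0,0,0],[0,0,0],[0,0,0]],"turn":[-0.12,-0.24,-0.36,-0.456,-0.456],"fingers":[40,40,40,40,40]}'
python3 - <<'E'
from h import *
from scipy.spatial.transform import Rotation as Ro
s=bot.observe(); M=Ro.from_quat(np.roll(s['tcp_rot'],-1)).as_matrix(); print(s['eef_pos'],M.round(3),s['q'].round(2),s['width'])
j=np.array([.122,.9925]); g=np.array([.5876,.0245])-.125*j; print('tool shift mm',M.T@(np.r_[g,.44]-s['eef_pos'])*1000)
# frame top edge & lever with zeros removed
for n in('top','scene'):
    d=np.load(f'pics/{n}0.npy'); P=pts(n,d); ok=(d>0)&(P[...,2]>.125)&(P[...,2]<.16)&(abs(P[...,0]-.58)<.09)&(abs(P[...,1]+.05)<.05)
    f=P[ok]; print(n,len(f),f.mean(0),cv2.minAreaRect((f[:,:2]*1000).astype(np.float32)))
E
```

```text
time_s: 0.52
eef_pos: [0.2386, -0.577, 0.4327]
tcp_rot: [-0.001, 0.981, 0.195, -0.0]
force: [-0.6, -0.7, -0.1]
width: 0.467
time_s: 0.93
eef_pos: [0.2386, -0.5774, 0.451]
tcp_rot: [-0.0, 0.878, 0.478, 0.0]
force: [0.1, 0.6, -0.3]
width: 0.468
time_s: 1.35
eef_pos: [0.2386, -0.5773, 0.4506]
tcp_rot: [-0.001, 0.749, 0.663, 0.0]
force: [-0.1, -0.1, -0.3]
width: 0.467
[ 0.2386337  -0.57734436  0.45061092] [[ 0.121  0.993 -0.   ]
 [ 0.993 -0.121  0.001]
 [ 0.001 -0.    -1.   ]] [-1.36  0.37  1.1   0.    1.67 -1.24] 0.4670365623347922
tool shift mm [514.67788094 273.37849012  11.20470011]
top 170 [ 0.5756847  -0.05415316  0.13608711] ((575.9983520507812, -54.14875030517578), (15.403047561645508, 109.19888305664062), 82.5534896850586)
scene 144 [ 0.58078284 -0.05097495  0.13570028] ((579.5528564453125, -51.190799713134766), (17.57170867919922, 111.67578887939453), 82.64088439941406)
```

```bash
python3 -m crank '{"translation":[[34,18,0],[68,36,0],[103,55,0],[137,73,0],[172,91,0]],"turn":[0,0,0,0,0],"fingers":[40,40,40,40,40]}'
python3 -m crank '{"translation":[[34,18,0],[68,36,0],[103,55,0],[137,73,0],[172,91,0]],"turn":[0,0,0,0,0],"fingers":[40,40,40,40,40]}'
python3 -m crank '{"translation":[[34,18,0],[68,36,0],[103,55,0],[137,73,0],[171,91,0]],"turn":[0,0,0,0,0],"fingers":[40,40,40,40,40]}'
cat >> h.py <<'E'
from scipy.spatial.transform import Rotation as Ro
J=np.array([.122,.9925]); K=np.array([-.9925,.122]); C=np.array([.5876,.0245])
def where():
    s=bot.observe(); p=s['eef_pos']; M=Ro.from_quat(np.roll(s['tcp_rot'],-1)).as_matrix()
    r=p[:2]-C; print('t %.2f jig x %.1f y %.1f z %.1f mm  toolx yaw %.2f deg w %.2f'%(s['time_s'],1e3*r@J,1e3*r@K,1e3*p[2],np.degrees(np.arctan2(M[1,0],M[0,0])),s['width']),s['force'].round(1))
E
python3 -c "from h import *;where()"
```

```text
time_s: 1.77
eef_pos: [0.3507, -0.4165, 0.4509]
tcp_rot: [-0.0, 0.75, 0.661, 0.0]
force: [0.9, -0.6, -0.2]
width: 0.465
time_s: 2.18
eef_pos: [0.4621, -0.2568, 0.4511]
tcp_rot: [-0.0, 0.75, 0.661, -0.0]
force: [0.4, -0.9, 0.6]
width: 0.465
time_s: 2.6
eef_pos: [0.5735, -0.0981, 0.4511]
tcp_rot: [-0.0, 0.75, 0.661, -0.0]
force: [1.4, -0.9, 0.3]
width: 0.469
t 2.60 jig x -123.4 y -0.9 z 451.1 mm  toolx yaw 82.80 deg w 0.47 [ 1.4 -0.9  0.3]
```

```bash
python3 -m crank '{"translation":[[0,0,40],[0,0,80],[0,0,120],[0,0,160],[0,0,200]],"turn":[0,0,0,0,0],"fingers":[40,40,40,40,40]}'
python3 -m crank '{"translation":[[0,0,40],[0,0,80],[0,0,115],[0,0,135],[0,0,137]],"turn":[0,0,0,0,0],"fingers":[40,40,40,40,40]}'
python3 - <<'E'
from h import *
where(); a,_=grab('top','t1'); b,_=grab('scene','s1')
A=cv2.resize(a[130:220,190:310],(800,600)); B=cv2.resize(b[150:270,200:320],(600,600))
cv2.imwrite('pics/c2.png',cv2.resize(np.hstack([A,B]),(800,343)))
E
```

```text
time_s: 3.02
eef_pos: [0.5725, -0.0995, 0.2496]
tcp_rot: [0.0, 0.75, 0.661, 0.0]
force: [1.0, -0.0, 0.0]
width: 0.473
time_s: 3.43
eef_pos: [0.5693, -0.0988, 0.1095]
tcp_rot: [-0.005, 0.75, 0.661, -0.002]
force: [-0.6, 0.8, 0.6]
width: 0.47
t 3.43 jig x -124.6 y 3.1 z 109.5 mm  toolx yaw 82.81 deg w 0.47 [-0.6  0.8  0.6]
```

View pics/c2.png

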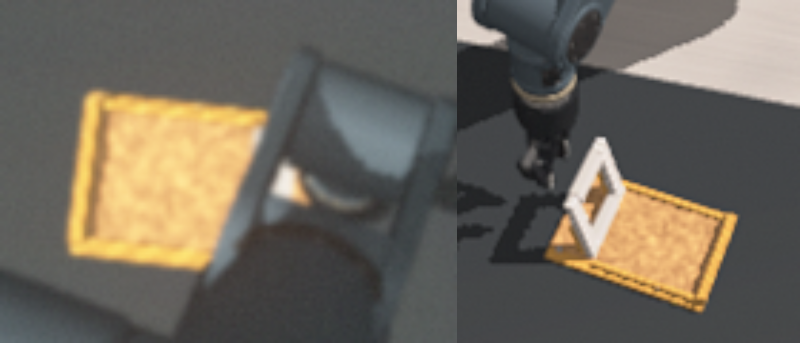

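The scene view (right half) shows the gripper behind the frame with the frame still leaning. There is a clear gap between them. Now I push slowly.

```bash
python3 -m crank '{"translation":[[8,0,0],[15,0,0],[20,0,0],[24,0,0],[28,0,0]],"turn":[0,0,0,0,0],"fingers":[40,40,40,40,40]}'
python3 -m crank '{"translation":[[4,0,0],[8,0,0],[12,0,0],[16,0,0],[20,0,0]],"turn":[0,0,0,0,0],"fingers":[40,40,40,40,40]}'
python3 - <<'E'
from h import *
where(); b,_=grab('scene','s2')
cv2.imwrite('pics/c3.png',cv2.resize(b[150:270,200:320],(480,480)))
E
```

```text
time_s: 3.95
eef_pos: [0.5768, -0.0715, 0.1154]
tcp_rot: [0.001, 0.749, 0.663, 0.001]
force: [-0.2, -0.4, 0.3]
width: 0.469
time_s: 4.37
eef_pos: [0.5787, -0.052, 0.1142]
tcp_rot: [-0.0, 0.749, 0.662, -0.0]
force: [0.6, -1.0, 0.5]
width: 0.465
t 4.37 jig x -77.0 y -0.5 z 114.2 mm  toolx yaw 82.95 deg w 0.46 [ 0.6 -1.   0.5]
```

View pics/c3.png

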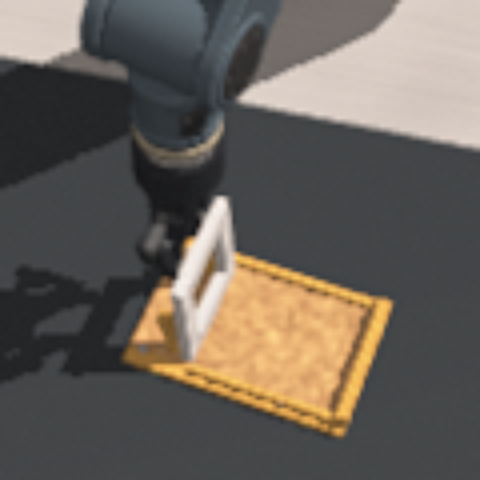

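The frame is now closer to upright, with its foot still in place. I keep pushing.

```bash
python3 -m crank '{"translation":[[4,0,0],[8,0,0],[12,0,0],[16,0,0],[20,0,0]],"turn":[0,0,0,0,0],"fingers":[40,40,40,40,40]}'
python3 -m crank '{"translation":[[4,0,0],[6,0,0],[6,0,0],[6,0,0],[6,0,0]],"turn":[0,0,0,0,0],"fingers":[40,40,40,40,40]}'
python3 - <<'E'
from h import *
where(); b,_=grab('scene','s3')
cv2.imwrite('pics/c4.png',cv2.resize(b[150:270,200:320],(480,480)))
E
```

```text
time_s: 4.83
eef_pos: [0.5812, -0.0321, 0.1143]
tcp_rot: [-0.0, 0.749, 0.662, -0.0]
force: [0.2, 0.3, 0.9]
width: 0.47
time_s: 5.25
eef_pos: [0.5819, -0.0267, 0.1143]
tcp_rot: [0.0, 0.749, 0.662, -0.0]
force: [-0.3, -0.3, -0.3]
width: 0.466
t 5.25 jig x -51.5 y -0.6 z 114.3 mm  toolx yaw 82.95 deg w 0.47 [-0.3 -0.3 -0.3]
```

View pics/c4.png

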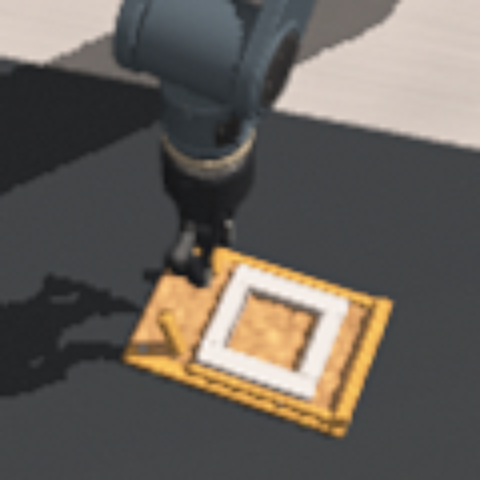

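The frame is down flat on the bed (crop pixels 200-345, 265-390), with a gap left to the stop on the right. Now I measure the frame in jig axes.

```bash
cat >> h.py <<'E'
def frame(tag):
    im=cv2.imread(f'pics/{tag}.png'); n='scene' if tag[0]=='s' else 'top'
    c=bot.get_calibration(n); T=np.array(c['world_from_camera']); h=cv2.cvtColor(im,cv2.COLOR_BGR2HSV)
    m=((h[...,1]<50)&(h[...,2]>120)).astype(np.uint8); R=np.zeros_like(m)
    if n=='scene': R[205:262,235:302]=1
    else: R[140:215,200:285]=1
    cs,_=cv2.findContours(m*R,cv2.RETR_EXTERNAL,cv2.CHAIN_APPROX_NONE); k=max(cs,key=cv2.contourArea)[:,0].astype(float)
    ray=np.c_[(k[:,0]-c['cx'])/c['fx'],-(k[:,1]-c['cy'])/c['fy'],-np.ones(len(k))]@T[:3,:3].T
    w=T[:3,3]+ray*((.042-T[2,3])/ray[:,2])[:,None]
    r=(w[:,:2]-C); g=(np.c_[r@J,r@K]*1e3).astype(np.float32); q=cv2.minAreaRect(g)
    print(tag,'frame rect jig mm',np.round(q[0],1),np.round(q[1],1),'ang',round(q[2],1),'x range',g[:,0].min(),g[:,0].max())
E
python3 -c "
from h import *
frame('s3')"
```

```text
s3 frame rect jig mm [11.9 -3.3] [112.7 111.3] ang 89.5 x range -43.840633 67.903755
```

```bash
python3 -m crank '{"translation":[[-15,0,0],[-15,0,0],[-15,0,30],[-15,0,55],[-15,0,70]],"turn":[0,0,0,0,0],"fingers":[40,40,40,40,40]}'
python3 -m crank '{"translation":[[0,0,5],[0,0,9],[0,0,11],[0,0,11],[0,0,11]],"turn":[0,0,0,0,0],"fingers":[40,40,40,40,40]}'
python3 -c "from h import *;where()"
```

```text
time_s: 5.72
eef_pos: [0.5791, -0.0412, 0.0425]
tcp_rot: [-0.001, 0.75, 0.662, -0.001]
force: [0.2, 0.9, 0.1]
width: 0.467
time_s: 6.13
eef_pos: [0.5795, -0.0414, 0.0382]
tcp_rot: [0.0, 0.749, 0.662, -0.0]
force: [-8.9, 0.3, 29.4]
width: 0.467
t 6.13 jig x -66.4 y 0.0 z 38.2 mm  toolx yaw 82.98 deg w 0.47 [-8.9  0.3 29.4]
```

Something resists at z = 38 mm with 29 N upward. I back off and look.

```bash
python3 -m crank '{"translation":[[0,0,-8],[0,0,-11],[0,0,-11],[0,0,-11]],"turn":[0,0,0,0],"fingers":[40,40,40,40]}'
python3 - <<'E'
from h import *
where(); b,_=grab('scene','s4'); frame('s4'); a,_=grab('top','t4')
B=cv2.resize(b[185:265,220:310],(540,480),interpolation=cv2.INTER_CUBIC)
cv2.imwrite('pics/c5.png',B)
# jig re-measure from unoccluded image s4 & bar tops, in jig mm
d=np.load('pics/s3.npy'); P=pts('scene',d); r=P[...,:2]-C; gx=r@J*1e3; gy=r@K*1e3; z=P[...,2]*1e3
for lo,hi in((45,85),):
  m=(z>lo)&(z<hi)&(d>0)&(gx>-90)&(gx<-50)&(abs(gy)<75)
  h=cv2.cvtColor(cv2.imread('pics/s3.png'),cv2.COLOR_BGR2HSV); m&=(h[...,1]>100)
  print('bars',np.c_[gx[m],gy[m],z[m]].round(0)[:25].tolist())
h=cv2.cvtColor(cv2.imread('pics/s3.png'),cv2.COLOR_BGR2HSV)
m=(h[...,1]>110)&(h[...,0]<30)&(h[...,0]>10)&(d>0)&(abs(gx)<130)&(abs(gy)<90)&(z<60)
print('jig',cv2.minAreaRect(np.c_[gx[m],gy[m]].astype(np.float32)),[np.percentile(gy[m&(abs(gx-a)<15)],[1,99]).round(1).tolist() for a in(-30,0,30,60)])
E
```

```text
time_s: 6.47
eef_pos: [0.5803, -0.0414, 0.0443]
tcp_rot: [0.0, 0.749, 0.662, 0.0]
force: [1.0, 0.1, 0.4]
width: 0.464
t 6.47 jig x -66.3 y -0.8 z 44.3 mm  toolx yaw 82.94 deg w 0.46 [1.  0.1 0.4]
s4 frame rect jig mm [12.5 -3.4] [112.6 112.6] ang 89.4 x range -43.840633 69.24026
bars [[-74.0, 39.0, 69.0], [-63.0, 52.0, 57.0], [-62.0, 49.0, 55.0], [-64.0, 45.0, 52.0], [-60.0, 45.0, 54.0], [-59.0, 51.0, 46.0], [-63.0, 42.0, 51.0], [-60.0, 45.0, 46.0], [-59.0, 41.0, 46.0], [-57.0, 38.0, 46.0], [-80.0, -42.0, 83.0], [-78.0, -39.0, 80.0], [-73.0, -39.0, 83.0], [-79.0, -46.0, 83.0], [-76.0, -44.0, 81.0], [-72.0, -43.0, 82.0], [-71.0, -38.0, 75.0], [-82.0, -48.0, 77.0], [-78.0, -48.0, 80.0], [-74.0, -48.0, 83.0], [-71.0, -46.0, 81.0], [-69.0, -41.0, 75.0], [-80.0, -51.0, 76.0], [-75.0, -54.0, 83.0], [-72.0, -52.0, 82.0]]
jig ((-3.4359359741210938, -0.5228271484375), (152.30630493164062, 218.58578491210938), 89.57689666748047) [[-73.9, 71.7], [-73.0, 68.0], [-72.7, 71.0], [-73.3, 71.4]]
```

View pics/c5.png

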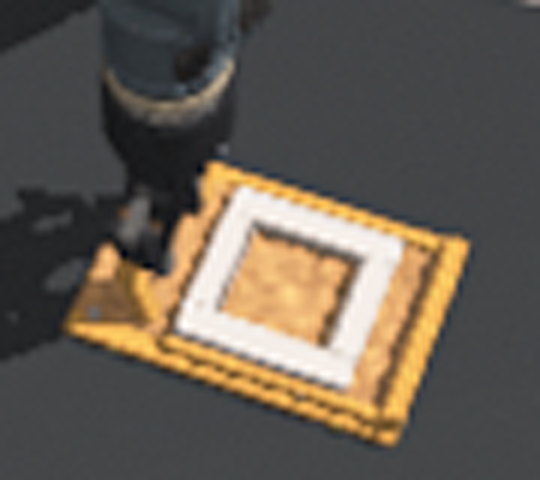

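The view shows the gripper between the bars behind the flat frame. The frame has not moved (centre x about 12). The contact is probably with a backrest bar, since the fingers at 40 mm opening are nearly as wide as the gap. I narrow the fingers and descend again.

```bash
python3 -m crank '{"translation":[[0,0,0],[0,0,0],[0,0,0],[0,0,0],[0,0,3]],"turn":[0,0,0,0,0],"fingers":[15,15,15,15,15]}'
python3 -m crank '{"translation":[[0,0,2],[0,0,4],[0,0,5],[0,0,5],[0,0,5]],"turn":[0,0,0,0,0],"fingers":[15,15,15,15,15]}'
python3 -c "from h import *;where()"
```

```text
time_s: 6.98
eef_pos: [0.5804, -0.0415, 0.0415]
tcp_rot: [0.0, 0.749, 0.662, 0.0]
force: [0.9, 0.2, -0.5]
width: 0.176
time_s: 7.4
eef_pos: [0.58, -0.0414, 0.0362]
tcp_rot: [-0.0, 0.749, 0.662, -0.0]
force: [-0.5, -0.1, -0.1]
width: 0.176
t 7.40 jig x -66.4 y -0.5 z 36.2 mm  toolx yaw 82.95 deg w 0.18 [-0.5 -0.1 -0.1]
```

The way is free now. I go 2 mm lower and push.

```bash
python3 -m crank '{"translation":[[0,0,2],[4,0,2],[8,0,2],[12,0,2],[16,0,2]],"turn":[0,0,0,0,0],"fingers":[15,15,15,15,15]}'
python3 -m crank '{"translation":[[4,0,0],[8,0,0],[12,0,0],[14,0,0],[16,0,0]],"turn":[0,0,0,0,0],"fingers":[15,15,15,15,15]}'
python3 - <<'E'
from h import *
where(); grab('scene','s5'); frame('s5')
E
```

```text
time_s: 7.82
eef_pos: [0.5823, -0.0252, 0.0343]
tcp_rot: [0.0, 0.749, 0.663, 0.0]
force: [-0.9, -1.6, -0.6]
width: 0.177
time_s: 8.23
eef_pos: [0.584, -0.0093, 0.0343]
tcp_rot: [0.0, 0.749, 0.662, -0.0]
force: [-0.2, -1.5, 0.5]
width: 0.177
t 8.23 jig x -34.0 y -0.5 z 34.3 mm  toolx yaw 82.98 deg w 0.18 [-0.2 -1.5  0.5]
s5 frame rect jig mm [31.7 -2.8] [114.6 112.7] ang 0.4 x range -25.597416 88.773155
```

```bash
python3 -m crank '{"translation":[[2,0,0],[4,0,0],[5,0,0],[6,0,0],[6,0,0]],"turn":[0,0,0,0,0],"fingers":[15,15,15,15,15]}'
python3 -m crank '{"translation":[[1,0,0],[2,0,0],[3,0,0],[3,0,0]],"turn":[0,0,0,0],"fingers":[15,15,15,15]}'
python3 -c "from h import *;where()"
```

```text
time_s: 8.7
eef_pos: [0.5846, -0.0038, 0.0343]
tcp_rot: [-0.0, 0.749, 0.662, -0.0]
force: [-0.8, -1.6, 0.6]
width: 0.174
time_s: 9.03
eef_pos: [0.5843, -0.0035, 0.0343]
tcp_rot: [0.001, 0.749, 0.663, -0.002]
force: [-3.3, -11.9, 0.2]
width: 0.179
t 9.03 jig x -28.2 y -0.2 z 34.3 mm  toolx yaw 83.06 deg w 0.18 [ -3.3 -11.9   0.2]
```

The force climbs to 12 N while the tool stands still, so the frame has met the stop. I press a little more to seat it, then back off, raise and look.

```bash
python3 -m crank '{"translation":[[1,0,0],[2,0,0],[2,0,0],[2,0,0],[0,0,0]],"turn":[0,0,0,0,0],"fingers":[15,15,15,15,15]}'
python3 -m crank '{"translation":[[-5,0,0],[-15,0,0],[-30,0,0],[-30,0,-30],[-30,0,-60]],"turn":[0,0,0,0,0],"fingers":[15,15,15,15,15]}'
python3 -m crank '{"translation":[[0,0,-40],[0,0,-80],[-35,0,-110],[-70,0,-130],[-100,0,-150]],"turn":[0,0,0,0,0],"fingers":[15,15,15,15,15]}'
python3 - <<'E'
from h import *
where(); b,_=grab('scene','s6'); a,_=grab('top','t6'); frame('s6'); frame('t6')
A=cv2.resize(a[135:225,190:300],(489,400),interpolation=cv2.INTER_CUBIC);B=cv2.resize(b[190:265,225:305],(311,400),interpolation=cv2.INTER_CUBIC)
cv2.imwrite('pics/c6.png',np.hstack([A,B]))
E
```

```text
time_s: 9.45
eef_pos: [0.5843, -0.0036, 0.0343]
tcp_rot: [0.0, 0.749, 0.662, -0.002]
force: [-1.9, -5.9, 0.7]
width: 0.178
time_s: 9.87
eef_pos: [0.5798, -0.0309, 0.093]
tcp_rot: [-0.002, 0.75, 0.662, -0.001]
force: [-0.0, 0.6, 0.3]
width: 0.178
time_s: 10.28
eef_pos: [0.5693, -0.1303, 0.2465]
tcp_rot: [0.001, 0.749, 0.663, 0.001]
force: [0.9, 0.1, 0.7]
width: 0.178
t 10.28 jig x -155.9 y -0.7 z 246.5 mm  toolx yaw 83.07 deg w 0.18 [0.9 0.1 0.7]
s6 frame rect jig mm [37.2 -2.6] [110.9 112.9] ang 0.3 x range -18.277506 92.89577
t6 frame rect jig mm [36.9  0.6] [111.2 111.4] ang 89.9 x range -18.78936 92.689995
```

View pics/c6.png

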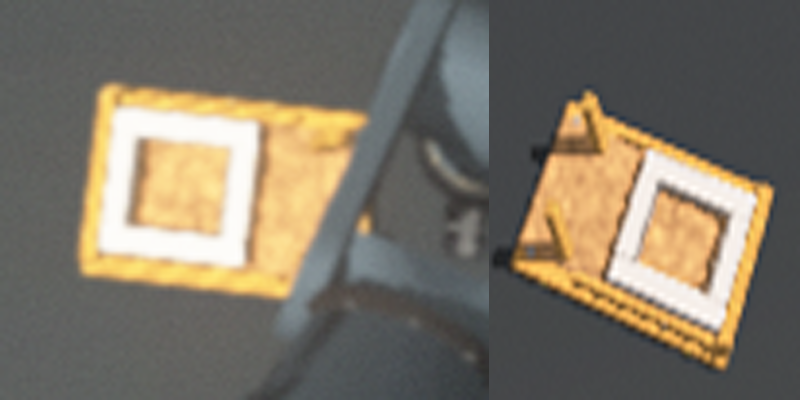

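The frame lies flat, flush against the stop and parallel to it in both views, and the arm is clear. Handing in.

```bash
python3 -c "
from station import bot; print(bot.sign_off())"
```

```text
the job is handed in; nothing more can be done
None
```

I tipped the frame over from behind and pushed it along the bed until it met the end stop. The force rose to about 12 N with the tool standing still. I then pressed once more, withdrew the gripper and handed the job in at about 10.4 s.

- **Position:** the last pictures show the frame flat and flush with the stop. The centre came out at jig x of about 37 mm in both views. That uses my first estimate of the jig's centre and sits right at the 37 mm limit. A second measurement of the jig put its centre 3.4 mm further back, which gives about 40.5 mm, and the force contact agrees with that.
- **Squareness and sideways offset:** the frame is within about 0.7° of the jig. The two views disagree on y, at -2.6 mm and +0.6 mm, but both are within the 6 mm limit.
- **Unplanned contact:** on the first descent behind the fallen frame, the fingers at 40 mm opening hit something, probably a backrest bar, with about 29 N. I backed off and narrowed them to 15 mm, and the frame's measured position did not change.
- **Other objects:** the arm crossed above the press with no contact force at the readings, and I never worked near the stack or the weight. I did not measure any of these again at the end.

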